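# Lock the filter vessel's cap and set it to run

### The job

Close the leaning steel filter vessel: squeeze the two red tabs on its cap together and, keeping them squeezed, turn the cap clockwise (seen looking onto the cap) as far as it goes, then let go so that both tabs spring fully out and lock it. Only after that, turn the black selector knob beside the vessel until its pointer clicks in at the green mark, whichever side that is on, and let go. Do not knock over the bottles standing about.

Things in the scene. Friction and masses are not known exactly. Their poses are not given: they have to be found in the camera images.
- cap_grip (a point): Grip point of the grey round cap (78 mm across, 12 mm thick) with two upright red tabs, on a steel vessel leaning 28 degrees from vertical towards the console's front (the robot). It lies on the cap's axis, midway between the tabs, 24 mm above the cap's flat top. z: the cap's axis, up and out of the vessel; y: from tab_b to tab_a. Both turn with the cap. The flange under the cap is 92 mm across.
- cap (a joint): Turn of the cap, rad: 0 = open (its start, firm stop), 1.134 (65 degrees) = locked (firm stop); grows clockwise looking onto the cap, about minus z of cap_grip. Sprung-out tabs hold it at either end; it turns only while both tabs are pressed in over about 4.5 mm, and is caught midway if they are let out there. Friction 0.06 N m.
- tab_a (a joint): Travel of the red tab at +y of cap_grip, straight towards the axis, m: 0 = sprung out, 0.0075 = fully in; spring 3 N at 0, 7.5 N fully in.
- tab_b (a joint): The same for the red tab at -y of cap_grip.
- tab_a_face (a point): Middle of the outer face of the red tab at +y. Each tab is a plate 30 mm wide (along x), 6 mm thick (y), standing 40 mm up from the cap's flat top; its outer face is 30 mm from the cap's axis (60 mm over both tabs, 45 mm when squeezed). Between the tabs stands a round boss 28 mm across and 20 mm tall.
- selector_grip (a point): Point on the upright axis of the black selector knob, 28 mm above the console's deck (73 mm above the bench). The knob is a bar 16 mm wide (y) and 63 mm long (x, -30 to +33 mm), from 6 to 38 mm above the deck, on a round skirt 60 mm across and 6 mm high. A white line on top runs to the pointer end at +x of this point. z is up.
- selector (a joint): Turn of the selector, rad: 0 = pointer towards the console's back (+x), growing anticlockwise from above; the marks stand at +0.873 and -0.873 (50 degrees), stops at 0.93 either way. It clicks every 12.5 degrees (0.218 rad; 0.1 N m) and stays in the click where it is left.
- pointer (a point): Point just off the pointer end of the selector, 47 mm from its axis and at the height of the marks.
- green_mark_center (a point): Centre of the green round mark (14 mm across, 1.5 mm thick) on the deck, 47 mm from the selector's axis.
- orange_mark_center (a point): Centre of the like orange mark, on the other side.
- console: Grey console fixed to the bench, 160 mm deep (x), 280 mm wide (y), deck 45 mm high; origin under its centre, its front faces its -x. The vessel stands on its +y half, axis of the cap's seat at (0, 70, 155) mm; the selector at (-10, -85, 45) mm.
- ethanol_bottle_center (a point): White bottle with a red cap, 52 mm across, 124 mm tall, loose bystander; point half-way up, z along the bottle.
- buffer_bottle_center (a point): White bottle with a blue cap, 48 mm across, 104 mm tall, loose bystander; point half-way up, z along the bottle.

How it is judged:
On the way, in this order (a step that is already met when the one before it is completed fails the run):
1. both tabs are pressed in and the cap is being turned (value of joint each of tab_a, tab_b above 0.003 m and value of joint cap between 0.3 and 1 rad), for 0.05 s.
2. the cap is turned home and both tabs have sprung out, with the fingers off the tabs (value of joint cap above 1.09 rad and value of joint each of tab_a, tab_b below 0.0015 m and contact force between the fingers and console below 0.5 N), for 0.2 s.
At the end, for the whole second after the job is handed in: The cap is at its locked end (within 0.044 rad of the stop), both tabs are sprung out to within 1.5 mm, and the selector rests with its pointer within 6 mm of the green mark's centre, measured in plan (value of joint cap above 1.09 rad and value of joint each of tab_a, tab_b below 0.0015 m and horizontal distance between pointer and green_mark_center below 0.006 m and velocity of joint selector between -0.1 and 0.1 rad/s); the robot touches nothing.
It fails at once if the selector was turned (pointer moved over 15 mm) before the cap was locked (distance of pointer from where it was at the start of the episode above 0.015 m and value of joint cap below 1.05 rad).
It fails at once if a bottle was knocked over (angle between any of ethanol_bottle_center, buffer_bottle_center's own z axis and vertical above 0.4 rad).
It also fails if it takes over 53 s, if anything falls off the work surface, if the arm or the gripper's body presses on something with over 40 N, if the wrist force passes 120 N, or if a joint passes its speed limit or range.

### The arm

A 6-joint arm with a two-finger parallel gripper is mounted at the origin on the work surface; the furniture and walls round the work are solid. World frame = base frame: x ahead of the robot, y to its left, z up, the work surface at z = 0. Lengths are in m, angles in rad, forces in N, time in s.
With the tool pointing down it reaches from about 0.25 to 0.725 m from the base axis. Payload 4 kg.
Tool frame: the origin (TCP) lies midway between the tips of the shut fingers; the grasp point (between the pads) lies 19 mm behind it; z points along the fingers, y is the line along which they close (so a half turn about z gives the same grasp; the last joint's range is limited). The gripper opens to 85 mm and grips with 20 to 120 N. Pads are 22 mm wide; open, the fingers measure 114 mm over their backs; the gripper's body (76 mm by 85 mm) begins 54 mm behind the grasp point. The pads swing forward as they close: fully open they stand 13 mm farther back than shut.
Start: joints at [1.234, 0.241, 0.005, 1.335, 0, 1.571], TCP at [0.165, 0.472, 0.231] pointing down, gripper open.
Joint ranges: [-2.72, 2.72], [-1.05, 1.87], [-1.09, 1.28], [-1.99, 2.15], [-1.42, 1.44], [-3.14, 3.14]. Speed limits (rad/s): [2.79, 2.79, 3.14, 3.14, 3.14, 3.14].

### API

Orientations are given as a unit quaternion [x, y, z, w].
In Python, from workcell import bot gives the robot as it stands. The module is installed in compiled form; this text tells all that it offers.
- The arm moves only by the tool drive_tool, never from a script. Its arguments are lists of equal length, an entry for each row: "slide": the shift along the tool's x, y, z scaled (see below), a list of three; "rotation": the turn, a rotation vector about the tool's x, y, z scaled (see below), a list of three. A call has exactly 8 rows; each row is the pose to reach, as a shift and turn from the pose commanded when the call began, along the tool's axes at that moment; what a row does not reach only later rows make up. The controller multiplies each number of a shift by 250 mm and each number of a turn by 0.5 rad. A row lasts 1/8 s, in which the tool goes at most 62.5 mm and 10.7 degrees, less where a joint would pass 70% of its speed; a pose out of reach is approached as far as the arm can. A call with a number of a shift or a turn outside -1 to 1 is refused whole. A call with a gripper value outside its range is refused whole. "gripper" is the opening, from 0 (shut) to 1 (fully open), set as the call begins (left out, the last holds). The fingers move at their own pace and stop on an object; the grip force is fixed at half the most. Time passes only in rows, so rows that repeat a pose let the fingers close, or fill a call up. It gives the time, the measured TCP pose, the force, the opening and the grip force at its end, in the units of the state.
- bot.get_obs(): the state, without advancing time (a new reading comes with each control period).
- bot.camera(name): name is "scene" or "side" or "wrist"; returns a dict with "image" (420x560x3 uint8, red, green, blue), "z_map" (420x560 float32, m along the optical axis (not along the pixel's ray), 0 where there is no reading), "camera_matrix" (3x3 intrinsics, pixels), "xyz" and "orientation" of the camera in the world. Camera axes: x right, y up, looking along -z (the intrinsics and any distortion apply to the point x, -y, -z); pixel columns grow to the right and rows downward; lengths in m; the calibration is good to about 2 mm. A picture is of the moment at which its call begins.
- bot.job_done(): hands the job in; it is judged then, once.
The state is a dict: "clock": time; "joint_pos": joint angles; "joint_vel": joint speeds; "tau": joint torques, N m; "eef_pos": TCP position; "tool_rot": TCP orientation; "ft_force": force on the tool from outside, world axes, zero at the start; "ft_torque": the same for the moment, N m; "grip_width": finger opening in m; "grasp_force": force on a finger pad.
Only numpy, scipy, OpenCV 4.12 (cv2) and the standard library are available. Lean on these libraries where they do the work, as an engineer would, in place of code of your own. Each camera call takes 0.05 s, during which the arm holds its last target. There are 200 camera calls.

## Working session

There is one attempt and no reset: what is moved stays moved. The work goes in short steps, Python scripts to look and compute and a tool call to move; the robot and the scene stay as the last step left them, time stands still between calls to the robot, and variables do not carry over. Pictures are saved under pics/ and viewed, at most 10 in all, crops included, and the job is handed in when it is done.

Besides the shell and the picture viewer there is one more tool, called after "Call:" by a JSON object that holds its "api" and its "payload". drive_tool: Moves the arm, as the interface text tells. Shifts and turns lie within -1 to 1; 1 stands for 250 mm of shift or 0.5 rad of turn. Its arguments: {"type":"object","properties":{"slide":{"type":"array","items":{"type":"array","items":{"type":"number"}}},"rotation":{"type":"array","items":{"type":"array","items":{"type":"number"}}},"gripper":{"type":"number"}},"required":["slide","rotation"]}

```bash
mkdir -p pics
cat > h.py <<'E'
import numpy as np, cv2
from scipy.spatial.transform import Rotation as R
from workcell import bot
def cam(n):
    c=bot.camera(n); c['n']=n; return c
def pts(c):
    K=np.array(c['camera_matrix']); d=c['z_map']; v,u=np.mgrid[:d.shape[0],:d.shape[1]]
    p=np.stack([(u-K[0,2])/K[0,0]*d,-(v-K[1,2])/K[1,1]*d,-d],-1)
    return p@R.from_quat(c['orientation']).as_matrix().T+np.array(c['xyz'])
def proj(c,P):
    K=np.array(c['camera_matrix']); q=(np.atleast_2d(P)-np.array(c['xyz']))@R.from_quat(c['orientation']).as_matrix()
    return np.stack([K[0,2]+K[0,0]*q[:,0]/-q[:,2],K[1,2]-K[1,1]*q[:,1]/-q[:,2]],-1)
def save(c,f,crop=None,s=1):
    im=c['image'][:,:,::-1]
    if crop: a,b,e,g=crop; im=im[b:g,a:e]
    cv2.imwrite('pics/'+f,cv2.resize(im,None,fx=s,fy=s,interpolation=cv2.INTER_CUBIC))
E
python3 - <<'E'
from h import *
A=cam('scene');B=cam('side')
im=np.vstack([A['image'],B['image']])[:,:,::-1]
cv2.imwrite('pics/a.png',cv2.resize(np.hstack([A['image'],B['image']])[:,:,::-1],(800,300)))
save(A,'scene.png')
for c in(A,B):
    print(c['xyz'],c['orientation'],np.array(c['camera_matrix'])[0])
    p=pts(c);h=cv2.cvtColor(c['image'],cv2.COLOR_RGB2HSV);ok=c['z_map']>0
    for n,m in dict(red=((h[...,0]<6)|(h[...,0]>174)),green=abs(h[...,0].astype(int)-60)<15,orange=abs(h[...,0].astype(int)-14)<6,blue=abs(h[...,0].astype(int)-112)<10).items():
        m=(m&(h[...,1]>130)&(h[...,2]>70)&ok).astype(np.uint8)
        k,l,s,ce=cv2.connectedComponentsWithStats(m)
        for i in range(1,k):
            if s[i,4]>15: print(c['n'],n,s[i],ce[i].round(),np.median(p[l==i],0).round(4))
print(bot.get_obs())
E
```

```text
[-0.09060432  0.42834417  0.55933324] [-0.23482537  0.44066372  0.76311384 -0.41028014] [394.91264283   0.         286.80701005]
scene red [183   0  41   8 216] [201.   2.] [0.6214 0.1329 0.5221]
scene red [376 173   5  13  16] [377. 179.] [ 0.5846 -0.3171  0.0833]
scene red [295 175  19  18 194] [304. 183.] [ 0.4968 -0.0062  0.1926]
scene red [287 191  20  20 235] [296. 201.] [0.466  0.035  0.1779]
scene red [146 218  18  17 228] [154. 226.] [0.5835 0.2867 0.1438]
scene red [192 235  16  16 215] [199. 243.] [0.5177 0.2237 0.1206]
scene red [362 254  29  20 317] [376. 263.] [ 0.3764 -0.12    0.013 ]
scene orange [189  31  36  16 200] [208.  37.] [0.6303 0.1175 0.4677]
scene blue [ 427  131  133  100 1165] [504. 182.] [ 0.1912 -0.2151  0.25  ]
scene blue [221 266  13  14 141] [226. 272.] [0.4307 0.211  0.1025]
[ 0.49828322 -0.40193073  0.87658503] [ 2.52455869e-01 -5.90096169e-04 -2.33924325e-02  9.67325426e-01] [386.81560727   0.         275.90680911]
side red [343   0  37  28 427] [367.  10.] [0.6466 0.0878 0.5335]
side red [275 127  11  14 130] [280. 134.] [0.5281 0.213  0.1218]
si
[... 617 characters left out ...]
0.1025]
{'clock': 0.1, 'joint_pos': array([ 1.23400046e+00,  2.41328044e-01,  3.85833847e-03,  1.33521508e+00,
       -2.42405845e-05,  1.57081449e+00]), 'joint_vel': array([-0.00061435, -0.00224028,  0.00300385, -0.00126132,  0.0010197 ,
       -0.00015823]), 'tau': array([ 9.60456009e-05, -3.73138082e+01,  2.53010505e+01,  1.07980199e-02,
        1.14227032e-04, -8.08866531e-06]), 'eef_pos': array([0.16505024, 0.47136684, 0.23050655]), 'tool_rot': array([ 1.67612028e-01,  9.85852583e-01, -9.32903241e-04, -1.46298127e-04]), 'ft_force': array([0.11739878, 0.41750803, 1.05083089]), 'ft_torque': array([0.00137613, 0.01894669, 0.00117486]), 'grasp_force': 0.0, 'grip_width': 0.08537225225262117}
```

View pics/a.png

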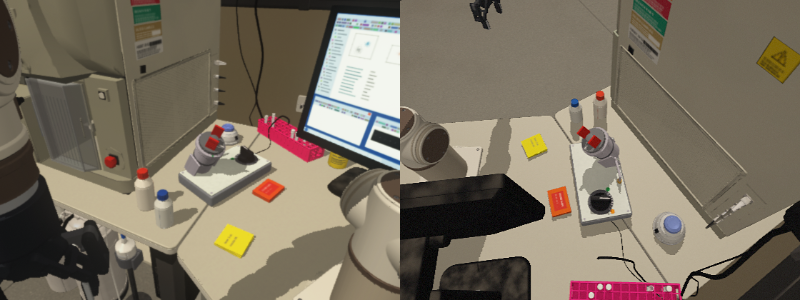

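```bash
cat >> h.py <<'E'
def model(p):
    x,y,yaw,th=p
    C=R.from_euler('z',yaw); o=np.array([x,y,0])
    T=C*R.from_euler('y',-28,degrees=True)*R.from_euler('z',th)  # cap frame
    seat=o+C.apply([0,.07,.155])
    return C,o,T,seat
E
cat > fit.py <<'E'
from h import *
from scipy.optimize import least_squares
A=cam('scene');B=cam('side'); red=[];
for c in(A,B):
    p=pts(c);h=cv2.cvtColor(c['image'],cv2.COLOR_RGB2HSV)
    m=((h[...,0]<6)|(h[...,0]>174))&(h[...,1]>130)&(h[...,2]>60)&(np.linalg.norm(p-[.483,.012,.185],axis=-1)<.07)
    red.append(p[m])
def sd(q,b):
    d=abs(q)-b; return np.linalg.norm(np.maximum(d,0),axis=1)+np.minimum(d.max(1),0)
g=np.array([.5351,-.1025]);o_=np.array([.5456,-.1711])
def res(p,full=False):
    C,o,T,seat=model(p[:4]); r=[]
    for P in red:
        q=T.inv().apply(P-seat)-[0,0,p[4]+.020]
        r.append(np.minimum(abs(sd(q-[0,.027,0],[.015,.003,.02])),abs(sd(q+[0,.027,0],[.015,.003,.02]))))
    a=.873; mk=[(o+C.apply([-.01+.047*np.cos(s),-.085+.047*np.sin(s),.0465]))[:2] for s in(a,-a)]
    e=np.r_[mk[0]-g,mk[1]-o_]
    return np.r_[np.concatenate(r),e*6] if not full else (np.concatenate(r).mean(),e)
for z0 in (0.012,):
    s=least_squares(res,[.5076,-.0559,.152,.55,z0],loss='soft_l1',f_scale=.002,x_scale=[.01,.01,.1,.1,.01],bounds=([.4,-.2,-.2,0,-.002],[.6,.1,.6,1.2,.014]))
    print(z0,s.x.round(4),s.cost,res(s.x,True))
p=s.x; np.save('fit.npy',p)
C,o,T,seat=model(p[:4])
L=[]
for y in(.03,-.03):
    L.append(seat+T.apply([[-.015,y,p[4]],[.015,y,p[4]],[.015,y,p[4]+.04],[-.015,y,p[4]+.04]]))
a=np.linspace(0,6.28,40); L.append(seat+T.apply(np.c_[.039*np.cos(a),.039*np.sin(a),a*0+p[4]]))
L.append(o+C.apply([[-.08,-.14,.045],[.08,-.14,.045],[.08,.14,.045],[-.08,.14,.045]]))
L.append(o+C.apply(np.c_[-.01+.047*np.cos(a),-.085+.047*np.sin(a),a*0+.046]))
ims=[]
for c,(u,v) in((A,(240,150)),(B,(220,160))):
    im=cv2.resize(c['image'][v:v+150,u-10:u+120,::-1],None,fx=3,fy=4*0+3,interpolation=cv2.INTER_CUBIC); im2=im.copy()
    for l in L: cv2.polylines(im2,[((proj(c,l)-[u-10,v]+.5)*3).astype(int)],True,(255,255,0),1)
    ims.append(im2 if c is A else im2)
cv2.imwrite('pics/fit.png',np.hstack(ims))
E
python3 fit.py
```

```text
0.012 [ 0.5081 -0.0552  0.145   0.5581  0.0104] 0.00068237812893768 (np.float64(0.0009895392048733845), array([ 5.39171389e-05,  1.72411607e-03, -4.06074054e-05, -9.48753246e-04]))
```

View pics/fit.png

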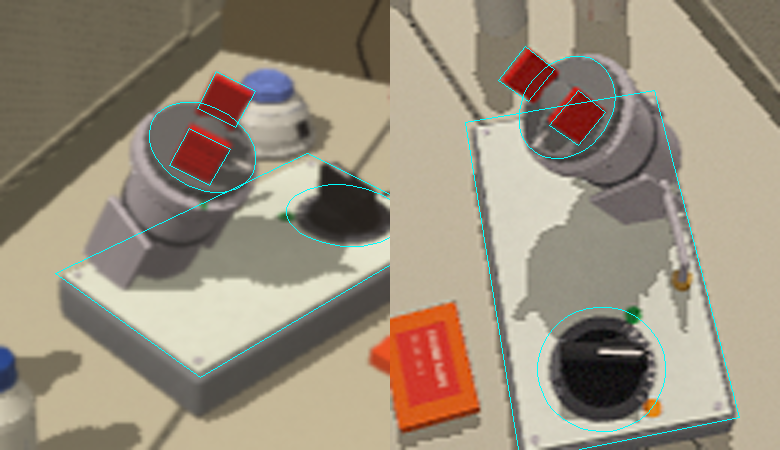

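```bash
cat >> h.py <<'E'
def step(P,Rt,frac=1.):
    o=bot.get_obs(); r=R.from_quat(o['tool_rot']); e=np.array(o['eef_pos'])
    s=r.inv().apply(P-e)/.25; w=(r.inv()*Rt).as_rotvec()/.5
    print('pos',e.round(4),'slide',s.round(4),'rot',w.round(4),'F',np.array(o['ft_force']).round(1),'w',round(o['grip_width'],4),'gf',o['grasp_force'],'t',o['clock'])
def captgt(h,turn=0.,p=None):
    p=np.load('fit.npy') if p is None else p
    C,o,T,seat=model([p[0],p[1],p[2],p[3]-turn])
    return seat+T.apply([0,0,p[4]+h]), T*R.from_euler('x',180,degrees=True)*R.from_euler('z',180,degrees=True)
E
python3 - <<'E'
from h import *
P,Rt=captgt(.11); print(P,Rt.as_matrix().round(3)); step(P,Rt)
r0=R.from_quat(bot.get_obs()['tool_rot']); w=(r0.inv()*Rt).as_rotvec()
e=np.array(bot.get_obs()['eef_pos'])
for f in(1/3,2/3,1): # slides in successive tool frames
    Pm=e+(P-e)/3
    print((r0.inv().apply(Pm-e)/.25).round(3), (w/3/.5).round(3)); r0=r0*R.from_rotvec(w/3); e=Pm; P=P
    e=Pm;
E
```

```text
[0.44203699 0.00587668 0.26132462] [[-0.665 -0.585  0.465]
 [-0.632  0.772  0.068]
 [-0.398 -0.249 -0.883]]
pos [0.1651 0.4716 0.2308] slide [-1.6611 -1.3921 -0.1206] rot [ 0.0368 -1.0227 -2.0359] F [-1.   0.4 -0.3] w 0.0851 gf 0.0 t 0.2
[-0.554 -0.464 -0.04 ] [ 0.012 -0.341 -0.679]
[-0.245 -0.415  0.028] [ 0.012 -0.341 -0.679]
[-0.057 -0.314  0.04 ] [ 0.012 -0.341 -0.679]
```

Call:
{"api": "drive_tool", "payload": {"slide": [[-0.07,-0.06,-0.03],[-0.14,-0.12,-0.06],[-0.21,-0.18,-0.1],[-0.28,-0.24,-0.13],[-0.35,-0.3,-0.16],[-0.42,-0.36,-0.2],[-0.5,-0.42,-0.2],[-0.56,-0.46,-0.2]], "rotation": [[0,-0.04,-0.09],[0,-0.08,-0.17],[0,-0.13,-0.26],[0.01,-0.17,-0.34],[0.01,-0.21,-0.43],[0.01,-0.26,-0.51],[0.01,-0.3,-0.6],[0.01,-0.34,-0.68]], "gripper": 1}}

```text
clock: 1.2
eef_pos: [0.2597, 0.3162, 0.2814]
tool_rot: [-0.002, 0.996, -0.017, 0.083]
ft_force: [-0.1, -0.8, 0.1]
grip_width: 0.0853
grasp_force: 0.0
```

```bash
python3 -c "
from h import *
P,Rt=captgt(.11);step(P,Rt)"
```

```text
pos [0.2597 0.3162 0.2814] slide [-0.6964 -1.2395  0.2409] rot [ 0.0287 -0.6784 -1.3554] F [-0.1 -0.8  0.1] w 0.0853 gf 0.0 t 1.2
```

Call:
{"api": "drive_tool", "payload": {"slide": [[-0.05,-0.08,-0.01],[-0.1,-0.16,-0.02],[-0.16,-0.24,-0.02],[-0.21,-0.32,-0.02],[-0.26,-0.4,-0.01],[-0.31,-0.48,0.0],[-0.36,-0.56,0.01],[-0.4,-0.64,0.02]], "rotation": [[0,-0.04,-0.09],[0,-0.08,-0.17],[0,-0.13,-0.26],[0.01,-0.17,-0.34],[0.01,-0.21,-0.43],[0.01,-0.26,-0.51],[0.01,-0.3,-0.6],[0.01,-0.34,-0.68]]}}

```text
clock: 2.2
eef_pos: [0.3592, 0.157, 0.2982]
tool_rot: [-0.172, 0.971, -0.033, 0.163]
ft_force: [0.2, 0.6, 0.3]
grip_width: 0.0851
grasp_force: 0.0
```

```bash
python3 -c "
from h import *
P,Rt=captgt(.11);step(P,Rt)"
```

```text
pos [0.3592 0.157  0.2982] slide [-0.0406 -0.6569  0.2523] rot [ 0.0189 -0.3371 -0.6753] F [0.2 0.6 0.3] w 0.0851 gf 0.0 t 2.2
```

Call:
{"api": "drive_tool", "payload": {"slide": [[0,-0.08,0.02],[0,-0.16,0.05],[-0.01,-0.24,0.08],[-0.02,-0.32,0.12],[-0.02,-0.4,0.15],[-0.03,-0.49,0.19],[-0.04,-0.57,0.22],[-0.04,-0.657,0.252]], "rotation": [[0,-0.04,-0.09],[0,-0.08,-0.17],[0,-0.13,-0.26],[0.01,-0.17,-0.34],[0.01,-0.21,-0.43],[0.01,-0.26,-0.51],[0.01,-0.3,-0.6],[0.019,-0.337,-0.675]]}}

```text
clock: 3.2
eef_pos: [0.4416, 0.0057, 0.2612]
tool_rot: [-0.334, 0.911, -0.05, 0.237]
ft_force: [-0.4, -0.3, 1.3]
grip_width: 0.0858
grasp_force: 0.0
```

```bash
python3 -c "
from h import *
P,Rt=captgt(.11);step(P,Rt)
c=cam('wrist');print(c['xyz'],c['orientation'])
p=np.load('fit.npy');C,o,T,seat=model(p[:4]);im=c['image'][:,:,::-1].copy()
L=[]
for y in(.03,-.03): L.append(seat+T.apply([[-.015,y,p[4]],[.015,y,p[4]],[.015,y,p[4]+.04],[-.015,y,p[4]+.04]]))
a=np.linspace(0,6.28,40); L.append(seat+T.apply(np.c_[.039*np.cos(a),.039*np.sin(a),a*0+p[4]]))
for l in L: cv2.polylines(im,[(proj(c,l)+.5).astype(int)],True,(255,255,0),1)
cv2.imwrite('pics/w.png',im)
print(bot.get_obs()['joint_pos'])"
```

```text
pos [0.4416 0.0057 0.2612] slide [-0.0019 -0.0009  0.0003] rot [-0.0005  0.     -0.0005] F [-0.4 -0.3  1.3] w 0.0858 gf 0.0 t 3.2
[ 0.33013093 -0.04749751  0.35864057] [-0.256154   -0.25111509  0.85392701  0.37700796]
[-0.05258624 -0.2543843  -0.53293644  0.81210681  0.08933011 -0.73183566]
```

View pics/w.png

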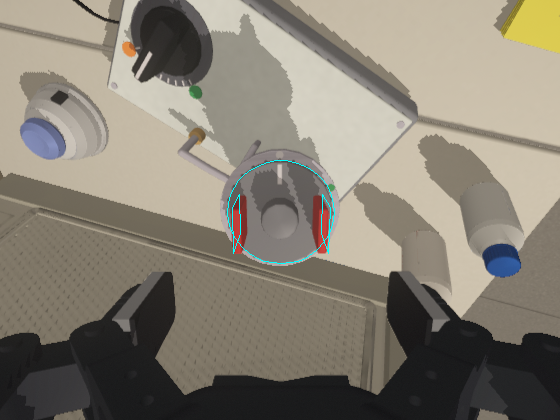

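Call:
{"api": "drive_tool", "payload": {"slide": [[0,0,0.06],[0,0,0.12],[0,0,0.18],[0,0,0.24],[0,0,0.3],[0,0,0.35],[0,0,0.4],[0,0,0.408]], "rotation": [[0,0,0],[0,0,0],[0,0,0],[0,0,0],[0,0,0],[0,0,0],[0,0,0],[0,0,0]]}}

```text
clock: 4.25
eef_pos: [0.4885, 0.0134, 0.1702]
tool_rot: [-0.333, 0.912, -0.049, 0.236]
ft_force: [0.5, -0.0, 0.0]
grip_width: 0.0854
grasp_force: 0.0
```

Call:
{"api": "drive_tool", "payload": {"slide": [[0,0,0],[0,0,0],[0,0,0],[0,0,0],[0,0,0],[0,0,0],[0,0,0],[0,0,0]], "rotation": [[0,0,0],[0,0,0],[0,0,0],[0,0,0],[0,0,0],[0,0,0],[0,0,0],[0,0,0]], "gripper": 0.4}}

```text
clock: 5.25
eef_pos: [0.4892, 0.0126, 0.1739]
tool_rot: [-0.333, 0.911, -0.051, 0.238]
ft_force: [-12.1, -2.0, 16.0]
grip_width: 0.0414
grasp_force: 57.9
```

```bash
python3 -c "
from h import *
P,Rt=captgt(.008);step(P,Rt);print(bot.get_obs()['ft_torque'])"
```

```text
pos [0.4892 0.0126 0.1739] slide [0.0032 0.0026 0.0099] rot [-0.0071  0.0026 -0.0037] F [-12.1  -2.   16. ] w 0.0414 gf 57.93205440044403 t 5.25
[-0.4291503   1.25573355 -0.0886556 ]
```

Call:
{"api": "drive_tool", "payload": {"slide": [[0,0,-0.005],[0,0,-0.01],[0,0,-0.015],[0,0,-0.015],[0,0,-0.015],[0,0,-0.015],[0,0,-0.015],[0,0,-0.015]], "rotation": [[0,0,0],[0,0,0],[0,0,0],[0,0,0],[0,0,0],[0,0,0],[0,0,0],[0,0,0]]}}

```text
clock: 6.25
eef_pos: [0.4886, 0.0125, 0.1747]
tool_rot: [-0.333, 0.911, -0.051, 0.237]
ft_force: [10.0, -2.3, -9.0]
grip_width: 0.0401
grasp_force: 65.6
```

```bash
python3 -c "
from h import *
P,Rt=captgt(.008);step(P,Rt);print(bot.get_obs()['ft_torque'])
save(cam('wrist'),'w2.png',(120,100,440,420),1.8)"
```

```text
pos [0.4886 0.0125 0.1747] slide [0.0025 0.0024 0.0137] rot [-0.0048  0.0001 -0.0033] F [10.  -2.3 -9. ] w 0.0401 gf 65.6354820728302 t 6.25
[-0.53180648 -0.6259233  -0.30439197]
```

View pics/w2.png

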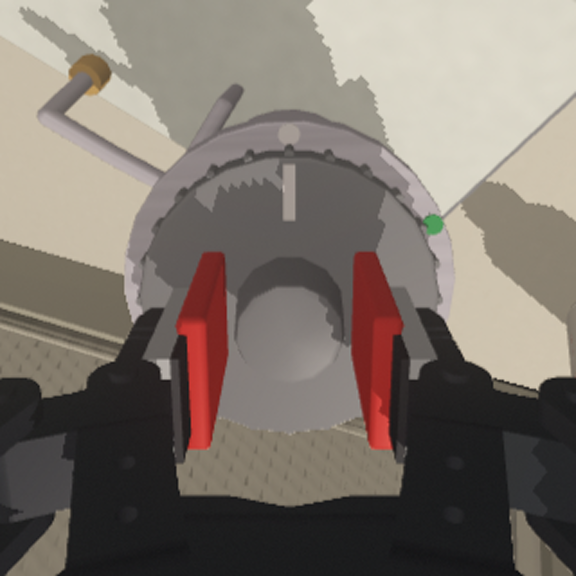

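Call:
{"api": "drive_tool", "payload": {"slide": [[0,0,0.003],[0,0,0.006],[0,0,0.006],[0,0,0.006],[0,0,0.006],[0,0,0.006],[0,0,0.006],[0,0,0.006]], "rotation": [[0,0,0.02],[0,0,0.06],[0,0,0.16],[0,0,0.26],[0,0,0.4],[0,0,0.54],[0,0,0.68],[0,0,0.8]]}}

```text
clock: 7.3
eef_pos: [0.4886, 0.0127, 0.1745]
tool_rot: [-0.144, 0.959, -0.002, 0.243]
ft_force: [-1.3, -3.0, 4.5]
grip_width: 0.0398
grasp_force: 70.2
```

```bash
python3 -c "
from h import *
P,Rt=captgt(.008,1.134);step(P,Rt);print(bot.get_obs()['ft_torque'])"
```

```text
pos [0.4886 0.0127 0.1745] slide [0.0033 0.0004 0.0128] rot [-0.0026  0.0047  1.4598] F [-1.3 -3.   4.5] w 0.0398 gf 70.22560000419617 t 7.3
[-0.64685353  0.02544887 -0.2406325 ]
```

Turning well with low forces; carry on.

Call:
{"api": "drive_tool", "payload": {"slide": [[0,0,0],[0,0,0],[0,0,0],[0,0,0],[0,0,0],[0,0,0],[0,0,0],[0,0,0]], "rotation": [[0,0,0.1],[0,0,0.2],[0,0,0.3],[0,0,0.4],[0,0,0.5],[0,0,0.6],[0,0,0.7],[0,0,0.8]]}}

```text
clock: 8.3
eef_pos: [0.4886, 0.0129, 0.1745]
tool_rot: [0.049, 0.969, 0.047, 0.238]
ft_force: [-0.9, -2.2, 4.7]
grip_width: 0.0399
grasp_force: 70.3
```

Call:
{"api": "drive_tool", "payload": {"slide": [[0,0,0],[0,0,0],[0,0,0],[0,0,0],[0,0,0],[0,0,0],[0,0,0],[0,0,0]], "rotation": [[0,0,0.1],[0,0,0.2],[0,0,0.3],[0,0,0.4],[0,0,0.5],[0,0,0.6],[0,0,0.7],[0,0,0.75]]}}

```text
clock: 9.3
eef_pos: [0.4887, 0.0131, 0.1745]
tool_rot: [0.227, 0.943, 0.09, 0.226]
ft_force: [-0.3, -2.3, 6.5]
grip_width: 0.0401
grasp_force: 71.1
```

```bash
python3 -c "
from h import *
P,Rt=captgt(.008,1.134);step(P,Rt);r=R.from_quat(bot.get_obs()['tool_rot']);print(r.inv().apply(bot.get_obs()['ft_torque']))"
```

```text
pos [0.4887 0.0131 0.1745] slide [ 0.002  -0.0034  0.0128] rot [ 0.0005  0.0047 -0.0824] F [-0.3 -2.3  6.5] w 0.0401 gf 71.14022864883083 t 9.3
[ 0.55104468 -0.16789979 -1.09350125]
```

Call:
{"api": "drive_tool", "payload": {"slide": [[0,0,0],[0,0,0],[0,0,0],[0,0,0],[0,0,0],[0,0,0],[0,0,0],[0,0,0]], "rotation": [[0,0,0.03],[0,0,0.06],[0,0,0.08],[0,0,0.08],[0,0,0.08],[0,0,0.08],[0,0,0.08],[0,0,0.08]]}}

```text
clock: 10.3
eef_pos: [0.4887, 0.0131, 0.1746]
tool_rot: [0.244, 0.939, 0.094, 0.224]
ft_force: [-2.5, -2.7, 6.0]
grip_width: 0.0402
grasp_force: 72.7
```

```bash
python3 -c "
from h import *
P,Rt=captgt(.008,1.134);step(P,Rt);r=R.from_quat(bot.get_obs()['tool_rot']);print(r.inv().apply(bot.get_obs()['ft_torque']))"
```

```text
pos [0.4887 0.0131 0.1746] slide [ 0.0019 -0.0037  0.0129] rot [ 0.0002  0.005  -0.1544] F [-2.5 -2.7  6. ] w 0.0402 gf 72.74646627047332 t 10.3
[ 0.69420559 -0.19653711 -2.00430031]
```

Torque grows against the stop: home. Release and retreat.

Call:
{"api": "drive_tool", "payload": {"slide": [[0,0,0],[0,0,0],[0,0,0],[0,0,0],[0,0,0],[0,0,0],[0,0,0],[0,0,0]], "rotation": [[0,0,0],[0,0,0],[0,0,0],[0,0,0],[0,0,0],[0,0,0],[0,0,0],[0,0,0]], "gripper": 1}}

```text
clock: 11.3
eef_pos: [0.4878, 0.0132, 0.1733]
tool_rot: [0.246, 0.939, 0.094, 0.223]
ft_force: [0.6, -0.5, -0.4]
grip_width: 0.0854
grasp_force: 0.0
```

Call:
{"api": "drive_tool", "payload": {"slide": [[0,0,-0.04],[0,0,-0.08],[0,0,-0.13],[0,0,-0.19],[0,0,-0.25],[0,0,-0.31],[0,0,-0.37],[0,0,-0.42]], "rotation": [[0,0,0],[0,0,0],[0,0,0],[0,0,0],[0,0,0],[0,0,0],[0,0,0],[0,0,0]]}}

```text
clock: 12.3
eef_pos: [0.4387, 0.006, 0.2674]
tool_rot: [0.246, 0.938, 0.094, 0.223]
ft_force: [0.9, -0.1, -0.2]
grip_width: 0.0856
grasp_force: 0.0
```

```bash
python3 -c "
from h import *
p=np.load('fit.npy');C,o,T,s=model(p[:4])
S=o+C.apply([-.01,-.085,.073]); print('sel',S)
Rt=C*R.from_euler('x',180,degrees=True)*R.from_euler('z',180,degrees=True)
step(S+[0,0,.12],Rt)
c=cam('wrist');
p[3]-=1.134;C,o,T,seat=model(p[:4]);im=c['image'][:,:,::-1].copy()
L=[]
for y in(.03,-.03): L.append(seat+T.apply([[-.015,y,p[4]],[.015,y,p[4]],[.015,y,p[4]+.04],[-.015,y,p[4]+.04]]))
for l in L: cv2.polylines(im,[(proj(c,l)+.5).astype(int)],True,(255,255,0),1)
cv2.imwrite('pics/w3.png',im)"
```

```text
sel [ 0.5104745  -0.14077496  0.073     ]
pos [0.4387 0.006  0.2674] slide [-0.4089 -0.4702  0.3569] rot [ 0.3211  0.944  -1.2905] F [ 0.9 -0.1 -0.2] w 0.0856 gf 0.0 t 12.3
```

View pics/w3.png

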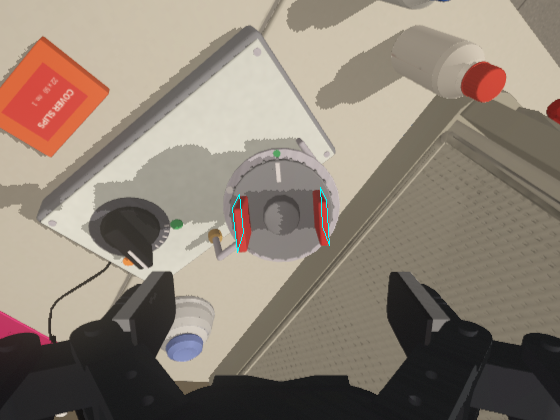

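```bash
cat > sel.py <<'E'
from h import *
p=np.load('fit.npy');C,o,T,s=model(p[:4]); S=o+C.apply([-.01,-.085,.073])
for n in('side','wrist','scene'):
    c=cam(n);P=pts(c);q=C.inv().apply((P-S).reshape(-1,3)).reshape(P.shape)
    top=(np.hypot(q[...,0],q[...,1])<.038)&(q[...,2]>.004)&(q[...,2]<.02)
    h=c['image'].astype(int).min(-1); w=top&(h>120)
    for nm,m in(('top',top),('line',w)):
        if m.sum()<8: print(n,nm,m.sum()); continue
        a=q[m][:,:2];mu=a.mean(0);v=np.linalg.svd(a-mu)[2][0] if len(a)<5000 else [0,0]; v=v*np.sign(v@mu) if abs(v@mu)>0 else v
        print(n,nm,m.sum(),mu.round(4),'ang',np.degrees(np.arctan2(v[1],v[0])).round(1),'mean ang',np.degrees(np.arctan2(mu[1],mu[0])).round(1))
E
python3 sel.py
```

```text
side top 214 [-0.0002 -0.001 ] ang -13.0 mean ang -100.1
side line 17 [ 0.0114 -0.0024] ang -15.4 mean ang -11.9
wrist top 856 [-0.0032  0.002 ] ang 167.3 mean ang 148.5
wrist line 100 [ 0.0138 -0.0038] ang -16.4 mean ang -15.4
scene top 102 [-0.0043  0.0046] ang 168.8 mean ang 133.2
scene line 5
```

```bash
cat >> h.py <<'E'
def seltgt(z,deg,n=1):
    p=np.load('fit.npy');C,o,T,s=model(p[:4]);S=o+C.apply([-.01,-.085,0])
    return S+[0,0,z], C*R.from_euler('z',deg,degrees=True)*R.from_euler('x',180,degrees=True)*R.from_euler('z',180,degrees=True)
E
python3 - <<'E'
from h import *
P,Rt=seltgt(.22,-12.5)
step(P,Rt)
r=R.from_quat(bot.get_obs()['tool_rot']);w=(r.inv()*Rt).as_rotvec();print(w/2/.5)
print('half',r.inv().apply(np.array([.46,-.07,.275])-bot.get_obs()['eef_pos'])/.25)
E
```

```text
pos [0.4391 0.006  0.2663] slide [-0.4501 -0.4385  0.2567] rot [ 0.4174  0.8931 -0.8633] F [-0.4 -0.   0.3] w 0.0856 gf 0.0 t 12.5
[ 0.20872057  0.4465496  -0.4316704 ]
half [-0.23169482 -0.2165787  -0.01227586]
```

Call:
{"api": "drive_tool", "payload": {"slide": [[-0.03,-0.03,-0.01],[-0.06,-0.06,-0.02],[-0.09,-0.09,-0.02],[-0.12,-0.12,-0.02],[-0.15,-0.15,-0.02],[-0.18,-0.17,-0.01],[-0.21,-0.2,-0.01],[-0.24,-0.22,-0.01]], "rotation": [[0.03,0.06,-0.05],[0.05,0.11,-0.11],[0.08,0.17,-0.16],[0.1,0.22,-0.21],[0.13,0.28,-0.27],[0.16,0.33,-0.32],[0.18,0.39,-0.38],[0.21,0.446,-0.432]]}}

```text
clock: 13.5
eef_pos: [0.4614, -0.0721, 0.2736]
tool_rot: [0.143, 0.982, 0.047, 0.111]
ft_force: [-1.1, -0.3, -0.4]
grip_width: 0.0852
grasp_force: 0.0
```

```bash
python3 -c "
from h import *
step(*seltgt(.2,-12.5))"
```

```text
pos [ 0.4614 -0.0721  0.2736] slide [-0.2034 -0.2459  0.3145] rot [ 0.2062  0.4393 -0.4306] F [-1.1 -0.3 -0.4] w 0.0852 gf 0.0 t 13.5
```

Call:
{"api": "drive_tool", "payload": {"slide": [[-0.03,-0.04,0.02],[-0.06,-0.08,0.05],[-0.09,-0.11,0.09],[-0.12,-0.14,0.13],[-0.14,-0.17,0.18],[-0.16,-0.2,0.22],[-0.18,-0.22,0.27],[-0.203,-0.246,0.314]], "rotation": [[0.03,0.06,-0.05],[0.05,0.11,-0.11],[0.08,0.17,-0.16],[0.1,0.22,-0.21],[0.13,0.28,-0.27],[0.16,0.33,-0.32],[0.18,0.39,-0.38],[0.206,0.439,-0.43]], "gripper": 0.7}}

```text
clock: 14.5
eef_pos: [0.5108, -0.1407, 0.2002]
tool_rot: [0.036, 0.999, -0.0, 0.0]
ft_force: [-0.1, -0.8, 0.2]
grip_width: 0.0597
grasp_force: 0.0
```

```bash
python3 sel.py; python3 -c "
from h import *
step(*seltgt(.059,-12.5))
c=cam('wrist');save(c,'w4.png')
P,_=seltgt(.083,0);print(proj(c,P))"
```

```text
side top 119 [ 0.0016 -0.0031] ang -12.0 mean ang -62.3
side line 6
wrist top 1603 [-0.0011  0.    ] ang 167.1 mean ang 177.9
wrist line 161 [ 0.0135 -0.0035] ang -14.3 mean ang -14.5
scene top 101 [-0.0038  0.0042] ang 168.4 mean ang 132.3
scene line 9 [ 0.0153 -0.0028] ang 0.1 mean ang -10.4
pos [ 0.5105 -0.1404  0.2   ] slide [ 3.000e-04 -2.200e-03  5.639e-01] rot [ 0.0018  0.0011 -0.0021] F [-0.7  0.9 -0. ] w 0.0601 gf 0.0 t 14.65
[[280.24074337 209.58135858]]
```

View pics/w4.png

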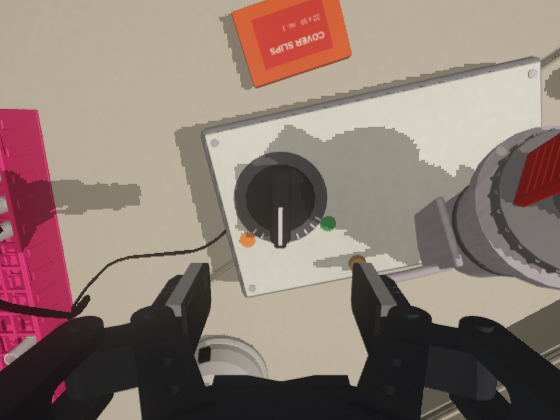

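Call:
{"api": "drive_tool", "payload": {"slide": [[0,0,0.08],[0,0,0.16],[0,0,0.24],[0,0,0.32],[0,0,0.4],[0,0,0.47],[0,0,0.54],[0,0,0.564]], "rotation": [[0,0,0],[0,0,0],[0,0,0],[0,0,0],[0,0,0],[0,0,0],[0,0,0],[0,0,0]]}}

```text
clock: 15.7
eef_pos: [0.5103, -0.1402, 0.06]
tool_rot: [0.037, 0.999, 0.0, 0.001]
ft_force: [-0.2, 0.3, -0.1]
grip_width: 0.0597
grasp_force: 0.0
```

Call:
{"api": "drive_tool", "payload": {"slide": [[0,0,0],[0,0,0],[0,0,0],[0,0,0],[0,0,0],[0,0,0],[0,0,0],[0,0,0]], "rotation": [[0,0,0],[0,0,0],[0,0,0],[0,0,0],[0,0,0],[0,0,0],[0,0,0],[0,0,0]], "gripper": 0.1}}

```text
clock: 16.7
eef_pos: [0.5118, -0.1408, 0.0615]
tool_rot: [0.037, 0.999, -0.0, 0.003]
ft_force: [-0.8, 0.1, 6.3]
grip_width: 0.0148
grasp_force: 59.6
```

Call:
{"api": "drive_tool", "payload": {"slide": [[0,0,-0.006],[0,0,-0.006],[0,0,-0.006],[0,0,-0.006],[0,0,-0.006],[0,0,-0.006],[0,0,-0.006],[0,0,-0.006]], "rotation": [[0,0,-0.05],[0,0,-0.12],[0,0,-0.22],[0,0,-0.32],[0,0,-0.42],[0,0,-0.52],[0,0,-0.62],[0,0,-0.73]]}}

```text
clock: 17.7
eef_pos: [0.5117, -0.1403, 0.0615]
tool_rot: [-0.147, 0.989, -0.0, 0.002]
ft_force: [1.6, -0.5, -2.8]
grip_width: 0.0147
grasp_force: 59.3
```

Call:
{"api": "drive_tool", "payload": {"slide": [[0,0,0],[0,0,0],[0,0,0],[0,0,0],[0,0,0],[0,0,0],[0,0,0],[0,0,0]], "rotation": [[0,0,-0.05],[0,0,-0.12],[0,0,-0.22],[0,0,-0.32],[0,0,-0.42],[0,0,-0.52],[0,0,-0.62],[0,0,-0.73]]}}

```text
clock: 18.7
eef_pos: [0.5114, -0.14, 0.0616]
tool_rot: [-0.323, 0.946, -0.0, 0.002]
ft_force: [4.2, 0.3, -6.3]
grip_width: 0.0149
grasp_force: 59.4
```

Call:
{"api": "drive_tool", "payload": {"slide": [[0,0,0],[0,0,0],[0,0,0],[0,0,0],[0,0,0],[0,0,0],[0,0,0],[0,0,0]], "rotation": [[0,0,-0.1],[0,0,-0.2],[0,0,-0.3],[0,0,-0.4],[0,0,-0.5],[0,0,-0.6],[0,0,-0.69],[0,0,-0.73]]}}

```text
clock: 19.7
eef_pos: [0.5111, -0.1397, 0.0616]
tool_rot: [-0.489, 0.872, -0.0, 0.002]
ft_force: [4.8, 1.7, -5.7]
grip_width: 0.015
grasp_force: 59.5
```

```bash
python3 -c "
from h import *
step(*seltgt(.059,50));print(bot.get_obs()['ft_torque'])"
```

```text
pos [ 0.5111 -0.1397  0.0616] slide [0.0051 0.     0.0104] rot [-0.0035  0.0061  0.0094] F [ 4.8  1.7 -5.7] w 0.015 gf 59.54569637775421 t 19.7
[ 0.45973102 -0.85659452 -0.1991182 ]
```

Turned the full amount. Release and lift.

Call:
{"api": "drive_tool", "payload": {"slide": [[0,0,0],[0,0,0],[0,0,0],[0,0,0],[0,0,0],[0,0,0],[0,0,0],[0,0,0]], "rotation": [[0,0,0],[0,0,0],[0,0,0],[0,0,0],[0,0,0],[0,0,0],[0,0,0],[0,0,0]], "gripper": 0.6}}

```text
clock: 20.7
eef_pos: [0.5111, -0.1404, 0.0618]
tool_rot: [-0.489, 0.873, -0.001, 0.001]
ft_force: [0.1, 0.2, -0.3]
grip_width: 0.0509
grasp_force: 0.0
```

Call:
{"api": "drive_tool", "payload": {"slide": [[0,0,-0.05],[0,0,-0.1],[0,0,-0.16],[0,0,-0.24],[0,0,-0.32],[0,0,-0.4],[0,0,-0.5],[0,0,-0.56]], "rotation": [[0,0,0],[0,0,0],[0,0,0],[0,0,0],[0,0,0],[0,0,0],[0,0,0],[0,0,0]]}}

```text
clock: 21.7
eef_pos: [0.5114, -0.1406, 0.2042]
tool_rot: [-0.489, 0.873, -0.002, 0.002]
ft_force: [0.7, 0.5, -0.6]
grip_width: 0.0512
grasp_force: 0.0
```

```bash
python3 sel.py; python3 -c "
from h import *
a=cam('wrist')['image'];b=cam('scene')['image']
cv2.imwrite('pics/end.png',cv2.resize(np.hstack([a,b])[:,:,::-1],(800,300)))"
```

```text
side top 201 [-0.0008 -0.0013] ang -130.6 mean ang -122.2
side line 29 [0.0095 0.0101] ang 49.9 mean ang 46.8
wrist top 1528 [-0.0006 -0.0014] ang -130.4 mean ang -113.4
wrist line 155 [0.009  0.0098] ang 49.8 mean ang 47.4
scene top 105 [-0.0028  0.0038] ang 48.9 mean ang 126.7
scene line 6
```

View pics/end.png

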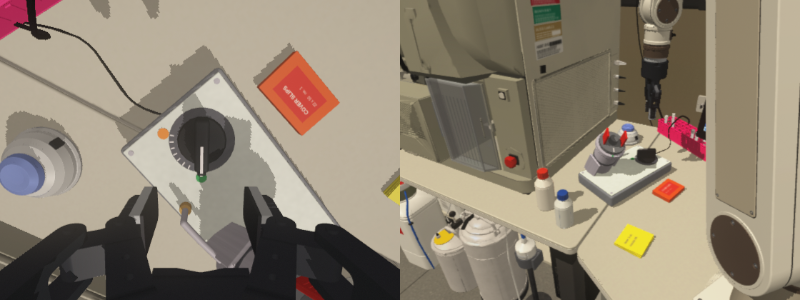

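The pointer stands on the green mark (50°), the bottles are upright, and the gripper is clear.

```bash
python3 -c "
from workcell import bot
print(bot.job_done())"
```

```text
the job is handed in; nothing more can be done
None
```

The cap is turned to its stop with both tabs sprung out, the selector pointer sits at the green mark (about 50° measured), both bottles are standing, and I handed the job in at about 22 s; no verdict came back.

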